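Pack the aired manuscript cases into the carrying tray in shelf order

TASK

The four grey manuscript cases have finished airing: move them from the white wire rack into the carrying tray with the foam dividers, one to a bay, keeping the same left-to-right order in which they stand now. Keep each case upright all the way, set it down rather than dropping it, and leave all four standing upright and square between the dividers on the tray's floor.

Things in the scene. Friction and masses are not known exactly. Their poses are not given: they have to be found in the camera images.
- case_slim: Loose manuscript case, the thinnest: grey board, flat spine, 92 deep (x) x 20 thick (y) x 138 mm high, about 160 g, upright. Rigid, flat parallel sides, mass centred; grip its broad sides near the top. Origin: centre of the underside; x along the depth (spine at -x, towards the robot), y across the thickness, z up.
- case_round: Loose manuscript case with a round ribbed spine: grey board, 96 deep (x) x 28 thick (y) x 132 mm high, about 220 g, upright. Rigid, flat parallel sides, mass centred; grip its broad sides near the top. Origin: centre of the underside; x along the depth (spine at -x, towards the robot), y across the thickness, z up.
- case_slip: Loose manuscript slipcase: plain closed grey top, brown book spine in its open front, 88 deep (x) x 36 thick (y) x 142 mm high, about 270 g, upright. Rigid, flat parallel sides, mass centred; grip its broad sides near the top. Origin: centre of the underside; x along the depth (spine at -x, towards the robot), y across the thickness, z up.
- case_thick: Loose manuscript case, the thickest: grey board, flat spine, 100 deep (x) x 44 thick (y) x 136 mm high, about 340 g, upright. Rigid, flat parallel sides, mass centred; grip its broad sides near the top. Origin: centre of the underside; x along the depth (spine at -x, towards the robot), y across the thickness, z up.
- airing_rack: White wire rack, fixed, 335 (y) x 133 (x) mm, holding the four cases in a row. Origin: its centre at desk level; +y is its left end seen from the robot (yaw within 0.25 rad). Four bays centred at y = +120, +40, -40, -120 mm, floor 20 mm above the desk, parted by wire hoops 5 mm thick, 78 mm high; a low wire 37 mm high along front and back.
- tray: Grey tray with white foam dividers, fixed, empty, beside the rack (left or right). Origin: its centre at desk level; +y is its left end seen from the robot (yaw within 0.25 rad). Floor 10 mm above the desk. Four bays 60 mm wide (y), 140 deep (x), centred at y = +120, +40, -40, -120 mm, x = 0; foam 20 mm thick, tops 70 mm above the desk; front and back walls 30 mm high.
- bay_slim: The rack bay in which case_slim starts (within 5 mm of its centre): white slatted floor 124 x 77 mm, top 20 mm above the desk, wire hoop along its left side. Fixed, so it still marks that case's place in the row after the case has gone. Origin: centre of the bay at desk level, axes as the rack's. All four bays look alike.
- bay_round: The rack bay in which case_round starts (within 5 mm of its centre): white slatted floor 124 x 77 mm, top 20 mm above the desk, wire hoop along its left side. Fixed, so it still marks that case's place in the row after the case has gone. Origin: centre of the bay at desk level, axes as the rack's. All four bays look alike.
- bay_slip: The rack bay in which case_slip starts (within 5 mm of its centre): white slatted floor 124 x 77 mm, top 20 mm above the desk, wire hoop along its left side. Fixed, so it still marks that case's place in the row after the case has gone. Origin: centre of the bay at desk level, axes as the rack's. All four bays look alike.
- bay_thick: The rack bay in which case_thick starts (within 5 mm of its centre): white slatted floor 124 x 77 mm, top 20 mm above the desk, wire hoop along its left side. Fixed, so it still marks that case's place in the row after the case has gone. Origin: centre of the bay at desk level, axes as the rack's. All four bays look alike.
Not all that is in view belongs to the job. Leave any blue look-alike of the case_thick alone.

How it is judged (in metres and radians):
At the end, for the whole second after the job is handed in: Each case in the tray bay of the same rank from the left as its rack bay: within 22 mm of the bay centre across and 24 mm along the depth, underside within 6 mm of the floor, under 0.12 rad from upright and 0.2 rad from square, at rest, released (((y of bay_slim in the frame of airing_rack between 0.09 and 0.15 m and y of case_slim in the frame of tray between 0.098 and 0.142 m) or (y of bay_slim in the frame of airing_rack between 0.01 and 0.07 m and y of case_slim in the frame of tray between 0.018 and 0.062 m) or (y of bay_slim in the frame of airing_rack between -0.07 and -0.01 m and y of case_slim in the frame of tray between -0.062 and -0.018 m) or (y of bay_slim in the frame of airing_rack between -0.15 and -0.09 m and y of case_slim in the frame of tray between -0.142 and -0.098 m)) and x of case_slim in the frame of tray between -0.024 and 0.024 m and z of case_slim in the frame of tray between 0.004 and 0.016 m and angle between each of case_slim, case_round, case_slip, case_thick's own z axis and vertical below 0.12 rad and angle between the x axis of each of case_slim, case_round, case_slip, case_thick and the x axis of tray, either way round below 0.2 rad and linear speed of each of case_slim, case_round, case_slip, case_thick below 0.02 m/s and angular speed of each of case_slim, case_round, case_slip, case_thick below 0.1 rad/s and contact force between each of case_slim, case_round, case_slip, case_thick and the fingers below 0.05 N and ((y of bay_round in the frame of airing_rack between 0.09 and 0.15 m and y of case_round in the frame of tray between 0.098 and 0.142 m) or (y of bay_round in the frame of airing_rack between 0.01 and 0.07 m and y of case_round in the frame of tray between 0.018 and 0.062 m) or (y of bay_round in the frame of airing_rack between -0.07 and -0.01 m and y of case_round in the frame of tray between -0.062 and -0.018 m) or (y of bay_round in the frame of airing_rack between -0.15 and -0.09 m and y of case_round in the frame of tray between -0.142 and -0.098 m)) and x of case_round in the frame of tray between -0.024 and 0.024 m and z of case_round in the frame of tray between 0.004 and 0.016 m and ((y of bay_slip in the frame of airing_rack between 0.09 and 0.15 m and y of case_slip in the frame of tray between 0.098 and 0.142 m) or (y of bay_slip in the frame of airing_rack between 0.01 and 0.07 m and y of case_slip in the frame of tray between 0.018 and 0.062 m) or (y of bay_slip in the frame of airing_rack between -0.07 and -0.01 m and y of case_slip in the frame of tray between -0.062 and -0.018 m) or (y of bay_slip in the frame of airing_rack between -0.15 and -0.09 m and y of case_slip in the frame of tray between -0.142 and -0.098 m)) and x of case_slip in the frame of tray between -0.024 and 0.024 m and z of case_slip in the frame of tray between 0.004 and 0.016 m and ((y of bay_thick in the frame of airing_rack between 0.09 and 0.15 m and y of case_thick in the frame of tray between 0.098 and 0.142 m) or (y of bay_thick in the frame of airing_rack between 0.01 and 0.07 m and y of case_thick in the frame of tray between 0.018 and 0.062 m) or (y of bay_thick in the frame of airing_rack between -0.07 and -0.01 m and y of case_thick in the frame of tray between -0.062 and -0.018 m) or (y of bay_thick in the frame of airing_rack between -0.15 and -0.09 m and y of case_thick in the frame of tray between -0.142 and -0.098 m)) and x of case_thick in the frame of tray between -0.024 and 0.024 m and z of case_thick in the frame of tray between 0.004 and 0.016 m); the robot touches nothing.
It fails at once if a case is dropped (falls free of the gripper faster than 0.7 m/s, a fall of about 25 mm) ((linear speed of case_slim above 0.7 m/s and contact force between case_slim and the fingers below 0.05 N) or (linear speed of case_round above 0.7 m/s and contact force between case_round and the fingers below 0.05 N) or (linear speed of case_slip above 0.7 m/s and contact force between case_slip and the fingers below 0.05 N) or (linear speed of case_thick above 0.7 m/s and contact force between case_thick and the fingers below 0.05 N)).
It fails at once if a case is tipped over (leans more than 0.5 rad from upright) (angle between any of case_slim, case_round, case_slip, case_thick's own z axis and vertical above 0.5 rad).
It also fails if it takes over 122 s, if anything falls off the work surface, if the arm or the gripper's body presses on something with over 40 N, if the wrist force passes 120 N, or if a joint passes its speed limit or range.

ROBOT

A 6-joint arm with a two-finger parallel gripper is mounted at the origin on the work surface. World frame = base frame: x ahead of the robot, y to its left, z up, the work surface at z = 0. Lengths are in mm, angles in rad, forces in N, time in s.
With the tool pointing down it reaches from about 275 to 750 mm from the base axis. Payload 10.2 kg.
Tool frame: the origin (TCP) lies between the finger pads; the fingertips stand 19 mm ahead of it and the grasp point (between the pads) is the TCP; z points along the fingers, y is the line along which they close (so a half turn about z gives the same grasp; the last joint's range is limited). The gripper opens to 85 mm and grips with 20 to 120 N. Pads are 22 mm wide; open, the fingers measure 114 mm over their backs; the gripper's body (76 mm by 85 mm) begins 54 mm behind the grasp point. The pads swing forward as they close: fully open they stand 13 mm farther back than shut.
Start: joints at [-1.393, 0.313, 1.498, -0, 1.331, -0.223], TCP at [204.82, -483.405, 250.294] pointing down, gripper open.
Joint ranges: [-2.94, 2.94], [-0.97, 2.17], [0.19, 2.56], [-1.23, 4.37], [0.02, 3.11], [-2.88, 2.88]. Speed limits (rad/s): [2.39, 2.39, 3.01, 3.14, 3.14, 3.14].

INTERFACE

Orientations are given as a unit quaternion [w, x, y, z].
In Python, from rig import sense, capture, finish_job gives the robot as it stands. The module is installed in compiled form; this text tells all that it offers.
- The arm moves only by the tool move_arm, never from a script. Its argument "moves" is a list of rows, each an object with "turn": the turn, a rotation vector about the tool's x, y, z in rad, a list of three; "translation": the shift along the tool's x, y, z in mm, a list of three; "hand": the opening, from 0 (shut) to 1 (fully open). In form: [{"turn": [wx, wy, wz], "translation": [x, y, z], "hand": hand}, ...]. A call has 1 to 10 rows; each row shifts and turns the commanded pose from where the row before left it, along the tool's axes as they then stand; what a row does not reach is not made up. A row lasts 1/12 s, in which the tool goes at most 41.7 mm and 7.16 degrees, less where a joint would pass 70% of its speed; a pose out of reach is approached as far as the arm can. A call with a gripper value outside its range is refused whole. The fingers move at their own pace and stop on an object; "grip_force" is the grip in N (left out, the last holds). Time passes only in rows, so rows that do not move let the fingers close. It gives the time, the measured TCP pose, the force, the opening and the grip force at its end, in the units of the state.
- sense(): the state, without advancing time (a new reading comes with each control period).
- capture(name): name is "scene" or "top"; returns a dict with "image" (384x512x3 uint8, blue, green, red), "z_map" (384x512 float32, mm along the optical axis (not along the pixel's ray), 0 where there is no reading), "vertical_fov" (degrees; the focal length in pixels is half the picture's height over the tangent of half this angle, whatever the lens; pixels are square), "cx", "cy" (the principal point, pixels), "R" (3x3) and "t" (3): a world point X has camera coordinates R X + t. Camera axes: x right, y down, z forward; pixel columns grow to the right and rows downward; lengths in mm; the calibration is good to about 2 mm. A picture is of the moment at which its call begins.
- finish_job(): hands the job in; it is judged then, once.
The state is a dict: "time_s": time; "joints": joint angles; "dq": joint speeds; "tau": joint torques, N m; "eef_pos": TCP position; "ee_rot": TCP orientation; "force": force on the tool from outside, world axes, zero at the start; "wrist_torque": the same for the moment, N m; "grip_width": opening from 0.0 (shut) to 1.0 (fully open); "grip_force": force on a finger pad.
Only numpy, scipy, OpenCV 4.12 (cv2) and the standard library are available. Lean on these libraries where they do the work, as an engineer would, in place of code of your own. Each camera call takes 0.05 s, during which the arm holds its last target. There are 200 camera calls.

## Working session

There is one attempt and no reset: what is moved stays moved. The work goes in short steps, Python scripts to look and compute and a tool call to move; the robot and the scene stay as the last step left them, time stands still between calls to the robot, and variables do not carry over. Pictures are saved under pics/ and viewed, at most 14 in all, crops included, and the job is handed in when it is done.

Besides the shell and the picture viewer there is one more tool, called after "Emit:" as a command line: name --argument value ..., lists and objects as JSON in quotes. move_arm: Moves the arm, as the interface text tells. Its arguments: {"type":"object","properties":{"moves":{"type":"array","items":{"type":"object","properties":{"turn":{"type":"array","items":{"type":"number"}},"translation":{"type":"array","items":{"type":"number"}},"hand":{"type":"number"}}}},"grip_force":{"type":"number"}},"required":["moves"]}

```bash
mkdir -p pics; cat > h.py <<'E'
import numpy as np,cv2
from rig import sense,capture,finish_job
def cam(n):
    c=capture(n); c['R']=np.array(c['R']);c['t']=np.array(c['t']);c['f']=c['image'].shape[0]/2/np.tan(np.radians(c['vertical_fov'])/2);return c
def cloud(c):
    z=c['z_map'];v,u=np.indices(z.shape)
    P=np.stack([(u-c['cx'])*z/c['f'],(v-c['cy'])*z/c['f'],z],-1)
    W=(P-c['t'])@c['R'];W[z==0]=np.nan;return W
E
python3 - <<'E'
from h import *
print(sense())
for n in('scene','top'):
    c=cam(n);cv2.imwrite(f'pics/{n}0.png',c['image']);np.savez(n+'0.npz',**c)
    print(n,c['f'],c['cx'],c['cy'],-c['R'].T@c['t'],c['R'].round(3).tolist())
E
```

```text
{'time_s': 0.0, 'joints': array([-1.39341010e+00,  3.13466463e-01,  1.49846036e+00, -2.14033714e-05,
        1.33099514e+00, -2.23376696e-01]), 'dq': array([ 0.00164404,  0.00202672,  0.00013452, -0.00074754, -0.00102458,
       -0.00055858]), 'tau': array([-1.46029820e-04, -4.12270439e+01, -2.59750539e+01, -2.10010658e-04,
        4.05346524e-03, -2.24510688e-05]), 'eef_pos': array([ 204.76537947, -483.16002405,  249.71787391]), 'ee_rot': array([-6.64720281e-04,  9.79989998e-01,  1.99045626e-01,  4.89157839e-06]), 'force': array([ 0.34660788,  0.36630004, -0.54954769]), 'wrist_torque': array([ 0.01228662, -0.02546195,  0.01946671]), 'grip_force': 0.0, 'grip_width': 0.9998472834138399}
scene 403.57392643934577 257.14127965049653 194.2006671287012 [ 963.70531128 -562.83103761  793.18131601] [[0.816, 0.578, -0.022], [0.405, -0.597, -0.693], [-0.414, 0.556, -0.721]]
top 388.4811203335592 252.2060667932692 191.78990764816288 [ 394.40788533    7.44466171 1152.6770494 ] [[-0.022, -1.0, -0.003], [-0.988, 0.022, -0.152], [0.152, -0.0, -0.988]]
```

View pics/scene0.png

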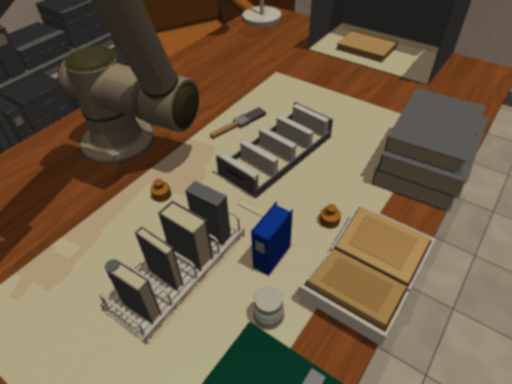

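View pics/top0.png

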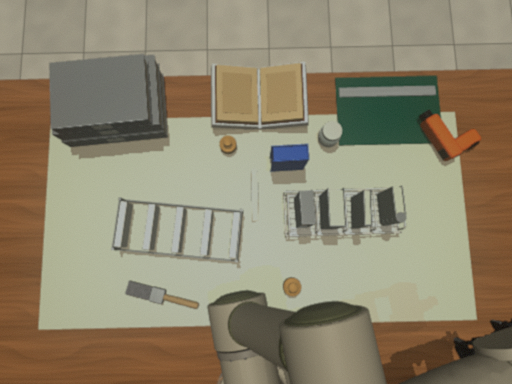

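The scene picture shows the rack at (175,270), with its four cases at (133,290), (160,258), (187,235) and (208,212), and the tray at (275,150). In the top picture the rack is at (345,212), with tops at about (306,208), (328,210), (360,210) and (390,205), and the tray is at (178,230).

Things that could be taken for a case:
- Blue look-alike: scene (272,238), top (290,157). Excluded by colour.
- Grey box pile: scene (435,145), top (108,100). Too big and not in the rack.
- The four grey cases in the rack. These are the ones I want.

```bash
cat > m.py <<'E'
from h import *
s=cam('scene');t=cam('top')
W=[cloud(s),cloud(t)]
def cluster(lo,hi,box,minn=40):
    for n,w in zip(('scene','top'),W):
        m=(w[...,2]>lo)&(w[...,2]<hi)&(w[...,0]>box[0])&(w[...,0]<box[1])&(w[...,1]>box[2])&(w[...,1]<box[3])
        k,l=cv2.connectedComponents(m.astype(np.uint8),connectivity=4)
        for i in range(1,k):
            p=w[l==i]
            if len(p)<minn: continue
            r=cv2.minAreaRect(p[:,:2].astype(np.float32))
            v,u=np.nonzero(l==i)
            print(n,len(p),'px',u.mean().round(),v.mean().round(),'c',np.round(r[0]),'sz',np.round(r[1]),'ang',round(r[2],1),'z',np.percentile(p[:,2],[5,50,95]).round())
E
python3 - <<'E'
from m import *
print('cases');cluster(138,185,(250,460,-450,-70),30)
print('foam');cluster(55,85,(200,480,30,420),40)
print('blue/any');cluster(100,190,(400,600,-200,0))
g=s['image'][170:340,90:300];cv2.imwrite('pics/crop.png',cv2.resize(g,None,fx=3,fy=3,interpolation=2))
g=t['image'][170:260,270:420];cv2.imwrite('pics/cropt.png',cv2.resize(g,None,fx=5,fy=5,interpolation=2))
E
```

```text
cases
scene 73 px 166.0 208.0 c [ 457. -211.] sz [ 6. 44.] ang 0.7 z [148. 152. 156.]
scene 35 px 138.0 231.0 c [ 457. -289.] sz [20.  7.] ang 89.9 z [141. 155. 159.]
top 51 px 337.0 225.0 c [ 457. -209.] sz [43.  5.] ang 89.3 z [140. 152. 159.]
foam
scene 157 px 302.0 109.0 c [445. 383.] sz [31. 72.] ang 81.0 z [57. 67. 70.]
scene 150 px 287.0 122.0 c [444. 298.] sz [25. 73.] ang 85.8 z [57. 67. 70.]
scene 189 px 271.0 135.0 c [440. 220.] sz [24. 82.] ang 83.8 z [57. 67. 71.]
scene 220 px 253.0 149.0 c [435. 139.] sz [22. 93.] ang 82.0 z [57. 68. 70.]
scene 323 px 233.0 164.0 c [425.  57.] sz [ 27. 112.] ang 85.3 z [57. 68. 71.]
top 338 px 235.0 240.0 c [426.  60.] sz [ 25. 110.] ang 83.8 z [66. 70. 73.]
top 254 px 205.0 238.0 c [435. 141.] sz [21. 90.] ang 83.0 z [65. 70. 73.]
top 220 px 148.0 236.0 c [444. 301.] sz [21. 74.] ang 83.4 z [60. 70. 74.]
top 238 px 177.0 237.0 c [439. 221.] sz [21. 81.] ang 83.7 z [59. 70. 73.]
top 263 px 118.0 236.0 c [444. 383.] sz [27. 73.] ang 81.9 z [58. 70. 74.]
blue/any
scene 1181 px 207.0 202.0 c [ 505. -135.] sz [90. 38.] ang 1.9 z [105. 150. 162.]
scene 316 px 192.0 217.0 c [ 504. -194.] sz [ 12. 101.] ang 89.9 z [110. 150. 156.]
top 314 px 329.0 208.0 c [ 504. -194.] sz [13. 99.] ang 89.4 z [106. 150. 157.]
top 575 px 306.0 207.0 c [ 505. -133.] sz [88. 37.] ang 2.7 z [120. 162. 165.]
```

View pics/crop.png

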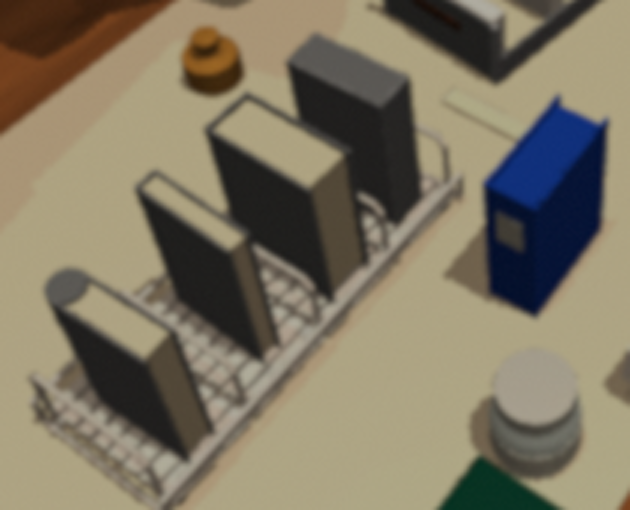

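View pics/cropt.png

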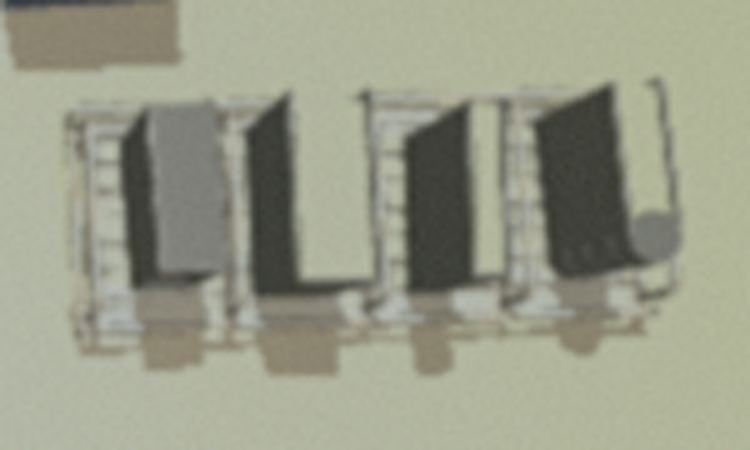

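The crops show the rack holding, left to right: slip (plain closed top, top-crop 185,185), thick (335,190), slim (487,190) and round (660,190, round spine). The blue one stands apart. My cloud box was too small in x, so I'm measuring again with a bigger one.

```bash
python3 - <<'E'
from m import *
print('cases');cluster(140,185,(380,620,-520,-70),30)
print('foam');cluster(60,85,(300,600,10,450),60)
print('rack hoops');
for n,w in zip('st',W):
    m=(w[...,2]>25)&(w[...,2]<82)&(w[...,0]>350)&(w[...,0]<640)&(w[...,1]>-520)&(w[...,1]<-60)
    r=cv2.minAreaRect(w[m][:,:2].astype(np.float32));print(n,r)
    m=(w[...,2]>15)&(w[...,2]<85)&(w[...,0]>300)&(w[...,0]<640)&(w[...,1]>10)&(w[...,1]<480)
    r=cv2.minAreaRect(w[m][:,:2].astype(np.float32));print('tray',n,r)
    m=(w[...,2]>3)&(w[...,2]<20)&(w[...,0]>430)&(w[...,0]<560)&(w[...,1]>80)&(w[...,1]<380)
    print('floor',np.median(w[m][:,2]))
E
```

```text
cases
scene 722 px 206.0 196.0 c [ 506. -135.] sz [89. 39.] ang 1.5 z [143. 160. 163.]
scene 923 px 182.0 218.0 c [ 505. -211.] sz [102.  46.] ang 0.1 z [144. 150. 155.]
scene 525 px 154.0 242.0 c [ 500. -290.] sz [22. 94.] ang 87.6 z [143. 154. 158.]
scene 724 px 126.0 275.0 c [ 508. -374.] sz [96. 29.] ang 2.1 z [143. 149. 152.]
top 430 px 399.0 204.0 c [ 509. -373.] sz [95. 30.] ang 3.4 z [144. 150. 154.]
top 677 px 336.0 208.0 c [ 504. -210.] sz [45. 99.] ang 90.0 z [147. 151. 157.]
top 508 px 307.0 207.0 c [ 505. -133.] sz [88. 36.] ang 3.0 z [156. 162. 165.]
top 342 px 367.0 208.0 c [ 501. -289.] sz [22. 91.] ang 87.4 z [145. 155. 160.]
foam
scene 289 px 312.0 113.0 c [481. 377.] sz [ 31. 149.] ang 82.8 z [61. 67. 70.]
scene 241 px 295.0 125.0 c [471. 296.] sz [ 23. 129.] ang 83.4 z [61. 68. 71.]
scene 261 px 278.0 138.0 c [463. 216.] sz [ 23. 131.] ang 82.3 z [61. 68. 70.]
scene 279 px 259.0 152.0 c [453. 137.] sz [ 22. 128.] ang 84.0 z [62. 68. 70.]
scene 375 px 238.0 167.0 c [444.  55.] sz [ 27. 149.] ang 83.2 z [62. 68. 71.]
top 478 px 120.0 224.0 c [481. 379.] sz [ 27. 146.] ang 83.0 z [64. 70. 74.]
top 356 px 149.0 226.0 c [471. 298.] sz [ 21. 127.] ang 83.3 z [65. 70. 74.]
top 350 px 177.0 229.0 c [462. 218.] sz [ 21. 128.] ang 83.5 z [65. 70. 74.]
top 340 px 206.0 232.0 c [453. 139.] sz [ 21. 126.] ang 83.7 z [66. 70. 73.]
top 423 px 235.0 235.0 c [442.  57.] sz [ 25. 144.] ang 83.4 z [66. 70. 74.]
rack hoops
s ((520.2833251953125, -258.323974609375), (354.3853759765625, 176.8867645263672), 75.78794860839844)
tray s ((411.6238708496094, 222.36117553710938), (355.4933166503906, 253.44692993164062), 83.5)
floor 9.997919187044038
t ((537.9024047851562, -239.2359161376953), (201.6895751953125, 356.10784912109375), 0.6822982430458069)
tray t ((411.46661376953125, 223.93853759765625), (352.36212158203125, 250.40379333496094), 83.46524047851562)
floor 10.704423673697345
```

Emit:
move_arm --moves '[{"turn":[0,0,0.119],"translation":[0,0,0],"hand":0.75},{"turn":[0,0,0.119],"translation":[0,0,0],"hand":0.75},{"turn":[0,0,0.119],"translation":[0,0,0],"hand":0.75},{"turn":[0,0,0],"translation":[26,-28,0],"hand":0.75},{"turn":[0,0,0],"translation":[26,-28,0],"hand":0.75},{"turn":[0,0,0],"translation":[26,-28,0],"hand":0.75},{"turn":[0,0,0],"translation":[26,-28,0],"hand":0.75},{"turn":[0,0,0],"translation":[26,-28,0],"hand":0.75},{"turn":[0,0,0],"translation":[26,-28,0],"hand":0.75},{"turn":[0,0,0],"translation":[0,0,0],"hand":0.75}]' --grip_force 40

```text
time_s: 1.13
eef_pos: [356.2, -304.4, 250.6]
ee_rot: [-0.0, 1.0, 0.025, 0.001]
force: [0.8, 0.3, -0.4]
grip_width: 0.751
grip_force: 0.0
```

```bash
cat > g.py <<'E'
import sys;from h import *
from scipy.spatial.transform import Rotation as Ro
s=sense();q=s['ee_rot'];R=Ro.from_quat([q[1],q[2],q[3],q[0]]);M=R.as_matrix();yaw=np.arctan2(M[1,0],M[0,0])
print('pos',s['eef_pos'].round(1),'yaw',yaw.round(4),'tilt',M[:,2].round(4),'w',round(s['grip_width'],3),'gf',round(s['grip_force'],1),'F',s['force'].round(1),'t',s['time_s'])
if len(sys.argv)>1:
    x,y,z,a=map(float,sys.argv[1:5]);b=yaw+0
    d=np.array([x,y,z])-s['eef_pos'];c,sn=np.cos(a),np.sin(a)
    print('turnz',round(b-a,3),'then tool shift',[round(d[0]*c+d[1]*sn,1),round(d[0]*sn-d[1]*c,1),round(-d[2],1)])
E
python3 g.py 505 -134 250 0.044
```

```text
pos [ 356.2 -304.4  250.6] yaw 0.0492 tilt [ 0.0011  0.001  -1.    ] w 0.751 gf 0.0 F [ 0.8  0.3 -0.4] t 1.1333
turnz 0.005 then tool shift [np.float64(156.1), np.float64(-163.7), np.float64(0.6)]
```

Emit:
move_arm --moves '[{"turn":[0,0,0.005],"translation":[26,-27.3,0],"hand":0.75},{"turn":[0,0,0],"translation":[26,-27.3,0],"hand":0.75},{"turn":[0,0,0],"translation":[26,-27.3,0],"hand":0.75},{"turn":[0,0,0],"translation":[26,-27.3,0],"hand":0.75},{"turn":[0,0,0],"translation":[26,-27.3,0],"hand":0.75},{"turn":[0,0,0],"translation":[26,-27.3,0],"hand":0.75},{"turn":[0,0,0],"translation":[0,0,20],"hand":0.75},{"turn":[0,0,0],"translation":[0,0,10],"hand":0.75},{"turn":[0,0,0],"translation":[0,0,0],"hand":0.75},{"turn":[0,0,0],"translation":[0,0,0],"hand":0.75}]'

```text
time_s: 1.97
eef_pos: [502.1, -139.7, 220.1]
ee_rot: [-0.0, 1.0, 0.019, -0.001]
force: [0.0, -0.1, -0.3]
grip_width: 0.75
grip_force: 0.0
```

```bash
python3 g.py 505 -134 142 0.044; python3 -c "
from h import *
c=cam('top');cv2.imwrite('pics/t1.png',cv2.resize(c['image'][150:260,240:420],None,fx=4,fy=4,interpolation=2))"
```

```text
pos [ 502.1 -139.7  220.1] yaw 0.0375 tilt [-1.2e-03  5.0e-04 -1.0e+00] w 0.75 gf 0.0 F [ 0.  -0.1 -0.3] t 1.9667
turnz -0.007 then tool shift [np.float64(3.1), np.float64(-5.5), np.float64(78.1)]
```

View pics/t1.png

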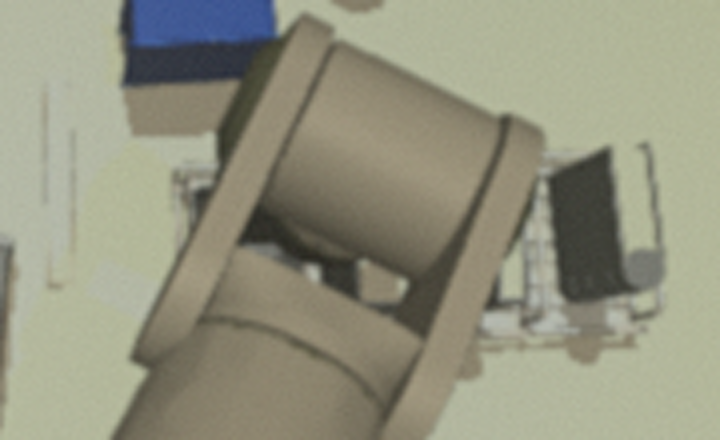

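The arm covers the grasp in the top view (t1, centre), so I'm relying on the measured numbers.

Emit:
move_arm --moves '[{"turn":[0,0,-0.006],"translation":[3,-5.5,0],"hand":0.75},{"turn":[0,0,0],"translation":[0,0,26],"hand":0.75},{"turn":[0,0,0],"translation":[0,0,26],"hand":0.75},{"turn":[0,0,0],"translation":[0,0,26],"hand":0.75},{"turn":[0,0,0],"translation":[0,0,0],"hand":0.75},{"turn":[0,0,0],"translation":[0,0,0],"hand":0.6},{"turn":[0,0,0],"translation":[0,0,0],"hand":0.5}]'

```text
time_s: 2.6
eef_pos: [506.3, -133.8, 144.2]
ee_rot: [0.001, 1.0, 0.022, 0.001]
force: [1.1, 0.6, 0.7]
grip_width: 0.503
grip_force: 0.0
```

```bash
python3 g.py 505 -134 142 0.044; python3 -c "
from h import *
c=cam('scene');cv2.imwrite('pics/s1.png',cv2.resize(c['image'][130:320,90:300],None,fx=3,fy=3,interpolation=2))"
```

```text
pos [ 506.3 -133.8  144.2] yaw 0.0445 tilt [ 0.0025 -0.0013 -1.    ] w 0.503 gf 0.0 F [1.1 0.6 0.7] t 2.6
turnz 0.0 then tool shift [np.float64(-1.3), np.float64(0.1), np.float64(2.2)]
```

View pics/s1.png

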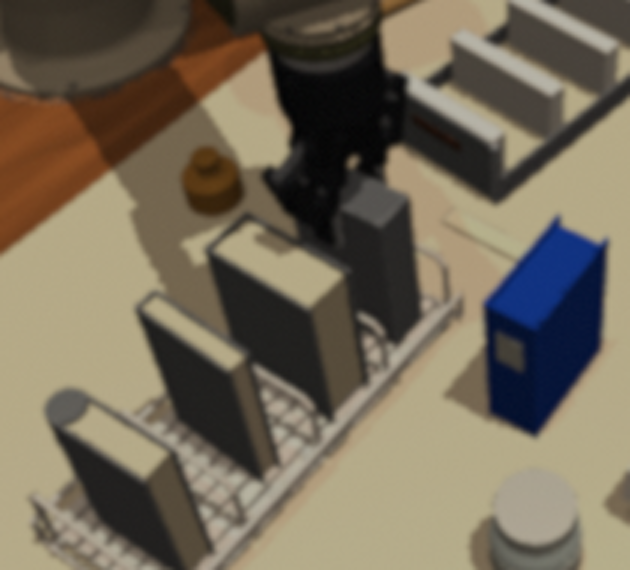

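Image s1 shows the fingers straddling the slip case at (360,215), clear of its neighbours. Closing and making a small test lift.

Emit:
move_arm --moves '[{"turn":[0,0,0],"translation":[0,0,0],"hand":0.3},{"turn":[0,0,0],"translation":[0,0,0],"hand":0.3},{"turn":[0,0,0],"translation":[0,0,0],"hand":0.3},{"turn":[0,0,0],"translation":[0,0,0],"hand":0.3},{"turn":[0,0,0],"translation":[0,0,0],"hand":0.3},{"turn":[0,0,0],"translation":[0,0,-8],"hand":0.3},{"turn":[0,0,0],"translation":[0,0,-12],"hand":0.3},{"turn":[0,0,0],"translation":[0,0,0],"hand":0.3}]' --grip_force 50

```text
time_s: 3.32
eef_pos: [506.3, -133.7, 164.7]
ee_rot: [0.001, 1.0, 0.022, 0.002]
force: [1.2, -0.6, -3.0]
grip_width: 0.415
grip_force: 50.5
```

```bash
python3 g.py 476 336 230 -0.118
```

```text
pos [ 506.3 -133.7  164.7] yaw 0.0449 tilt [ 0.0032 -0.0017 -1.    ] w 0.415 gf 50.5 F [ 1.2 -0.6 -3. ] t 3.3167
turnz 0.163 then tool shift [np.float64(-85.3), np.float64(-462.8), np.float64(-65.3)]
```

Emit:
move_arm --moves '[{"turn":[0,0,0],"translation":[0,0,-20],"hand":0.3},{"turn":[0,0,0],"translation":[0,0,-28],"hand":0.3},{"turn":[0,0,0],"translation":[0,0,-20],"hand":0.3},{"turn":[0,0,0.08],"translation":[0,0,0],"hand":0.3},{"turn":[0,0,0.083],"translation":[0,0,0],"hand":0.3},{"turn":[0,0,0],"translation":[-3,-15,0],"hand":0.3},{"turn":[0,0,0],"translation":[-6,-30,0],"hand":0.3},{"turn":[0,0,0],"translation":[-7,-35,0],"hand":0.3},{"turn":[0,0,0],"translation":[-7,-35,0],"hand":0.3},{"turn":[0,0,0],"translation":[-7,-35,0],"hand":0.3}]'

```text
time_s: 4.15
eef_pos: [492.8, 20.7, 230.2]
ee_rot: [-0.0, 0.998, -0.059, -0.0]
force: [1.2, 1.0, -1.7]
grip_width: 0.412
grip_force: 51.0
```

Emit:
move_arm --moves '[{"turn":[0,0,0],"translation":[-7,-35,0],"hand":0.3},{"turn":[0,0,0],"translation":[-7,-35,0],"hand":0.3},{"turn":[0,0,0],"translation":[-7,-35,0],"hand":0.3},{"turn":[0,0,0],"translation":[-7,-35,0],"hand":0.3},{"turn":[0,0,0],"translation":[-7,-35,0],"hand":0.3},{"turn":[0,0,0],"translation":[-7,-35,0],"hand":0.3},{"turn":[0,0,0],"translation":[-7,-35,0],"hand":0.3},{"turn":[0,0,0],"translation":[-5,-33,0],"hand":0.3},{"turn":[0,0,0],"translation":[0,-20,0],"hand":0.3},{"turn":[0,0,0],"translation":[0,0,0],"hand":0.3}]'

```text
time_s: 4.98
eef_pos: [474.2, 324.8, 229.8]
ee_rot: [-0.0, 0.998, -0.057, -0.0]
force: [0.2, -0.4, -3.1]
grip_width: 0.42
grip_force: 51.3
```

```bash
python3 g.py 476 336 135 -0.118
```

```text
pos [474.2 324.8 229.8] yaw -0.1146 tilt [-4.e-04  8.e-04 -1.e+00] w 0.42 gf 51.3 F [ 0.2 -0.4 -3.1] t 4.9833
turnz 0.003 then tool shift [np.float64(0.5), np.float64(-11.3), np.float64(94.8)]
```

Emit:
move_arm --moves '[{"turn":[0,0,0.003],"translation":[0.5,-11,0],"hand":0.3},{"turn":[0,0,0],"translation":[0,0,0],"hand":0.3},{"turn":[0,0,0],"translation":[0,0,20],"hand":0.3},{"turn":[0,0,0],"translation":[0,0,25],"hand":0.3},{"turn":[0,0,0],"translation":[0,0,20],"hand":0.3},{"turn":[0,0,0],"translation":[0,0,15],"hand":0.3},{"turn":[0,0,0],"translation":[0,0,8],"hand":0.3},{"turn":[0,0,0],"translation":[0,0,3],"hand":0.3},{"turn":[0,0,0],"translation":[0,0,0],"hand":0.3}]'

```text
time_s: 5.73
eef_pos: [476.8, 331.9, 139.3]
ee_rot: [0.0, 0.998, -0.061, -0.0]
force: [0.7, 0.4, -1.7]
grip_width: 0.415
grip_force: 51.4
```

```bash
python3 g.py 476 336 134.5 -0.118; python3 -c "
from h import *
c=cam('scene');cv2.imwrite('pics/s2.png',cv2.resize(c['image'][60:210,190:390],None,fx=3,fy=3,interpolation=2))"
```

```text
pos [476.8 331.9 139.3] yaw -0.1216 tilt [-3.e-04 -2.e-04 -1.e+00] w 0.415 gf 51.4 F [ 0.7  0.4 -1.7] t 5.7333
turnz -0.004 then tool shift [np.float64(-1.3), np.float64(-3.9), np.float64(4.8)]
```

View pics/s2.png

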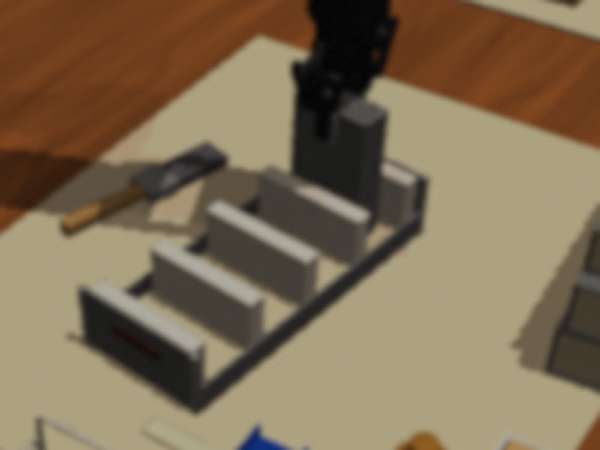

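Image s2 shows the slip case at (345,160), between the two dividers of the far left bay. I'll nudge it over and set it down.

Emit:
move_arm --moves '[{"turn":[0,0,0],"translation":[-0.5,-3.5,0],"hand":0.3},{"turn":[0,0,0],"translation":[0,0,2],"hand":0.3},{"turn":[0,0,0],"translation":[0,0,1.5],"hand":0.3},{"turn":[0,0,0],"translation":[0,0,1],"hand":0.3},{"turn":[0,0,0],"translation":[0,0,0],"hand":0.3}]'

```text
time_s: 6.2
eef_pos: [476.5, 335.9, 134.6]
ee_rot: [0.0, 0.998, -0.061, -0.0]
force: [-0.4, -0.0, -2.0]
grip_width: 0.415
grip_force: 51.4
```

```bash
python3 g.py 476 336 134.5 -0.118
```

```text
pos [476.5 335.9 134.6] yaw -0.1211 tilt [-3.e-04 -1.e-04 -1.e+00] w 0.415 gf 51.4 F [-0.4 -0.  -2. ] t 6.2
turnz -0.003 then tool shift [np.float64(-0.5), np.float64(-0.0), np.float64(0.1)]
```

Emit:
move_arm --moves '[{"turn":[0,0,0],"translation":[0,0,0.7],"hand":0.3},{"turn":[0,0,0],"translation":[0,0,0.7],"hand":0.3},{"turn":[0,0,0],"translation":[0,0,0],"hand":0.3}]'

```text
time_s: 6.45
eef_pos: [476.7, 336.0, 134.4]
ee_rot: [-0.0, 0.998, -0.06, 0.0]
force: [-3.4, -0.5, 5.9]
grip_width: 0.417
grip_force: 52.5
```

Floor contact. Release and retreat.

Emit:
move_arm --moves '[{"turn":[0,0,0],"translation":[0,0,0],"hand":0.45},{"turn":[0,0,0],"translation":[0,0,0],"hand":0.5},{"turn":[0,0,0],"translation":[0,0,0],"hand":0.65},{"turn":[0,0,0],"translation":[0,0,0],"hand":0.65},{"turn":[0,0,0],"translation":[0,0,0],"hand":0.65},{"turn":[0,0,0],"translation":[0,0,-15],"hand":0.65},{"turn":[0,0,0],"translation":[0,0,-30],"hand":0.65},{"turn":[0,0,0],"translation":[0,0,-30],"hand":0.65},{"turn":[0,0,0],"translation":[0,0,-25],"hand":0.65},{"turn":[0,0,0],"translation":[0,0,0],"hand":0.65}]'

```text
time_s: 7.28
eef_pos: [478.1, 336.6, 238.8]
ee_rot: [-0.002, 0.998, -0.061, 0.004]
force: [0.6, -0.3, 0.2]
grip_width: 0.652
grip_force: 0.0
```

```bash
python3 g.py 504.5 -210.5 236 0; python3 - <<'E'
from m import *
cluster(130,170,(400,560,250,450),30)
E
```

```text
pos [478.1 336.6 238.8] yaw -0.1211 tilt [ 0.0083  0.0037 -1.    ] w 0.652 gf 0.0 F [ 0.6 -0.3  0.2] t 7.2833
turnz -0.121 then tool shift [np.float64(26.4), np.float64(547.1), np.float64(2.8)]
scene 391 px 304.0 97.0 c [477. 335.] sz [42. 91.] ang 83.9 z [133. 149. 152.]
top 346 px 127.0 224.0 c [476. 336.] sz [37. 88.] ang 83.7 z [135. 152. 156.]
```

Slip stands square in bay 1. Next is thick.

Emit:
move_arm --moves '[{"turn":[0,0,-0.12],"translation":[0,0,0],"hand":0.8},{"turn":[0,0,0],"translation":[2,36,0],"hand":0.8},{"turn":[0,0,0],"translation":[2,36,0],"hand":0.8},{"turn":[0,0,0],"translation":[2,36,0],"hand":0.8},{"turn":[0,0,0],"translation":[2,36,0],"hand":0.8},{"turn":[0,0,0],"translation":[2,36,0],"hand":0.8},{"turn":[0,0,0],"translation":[2,36,0],"hand":0.8},{"turn":[0,0,0],"translation":[2,36,0],"hand":0.8},{"turn":[0,0,0],"translation":[2,36,0],"hand":0.8},{"turn":[0,0,0],"translation":[2,36,0],"hand":0.8}]'

```text
time_s: 8.22
eef_pos: [493.5, 10.3, 232.0]
ee_rot: [-0.0, 1.0, -0.001, -0.001]
force: [1.3, 0.9, -1.1]
grip_width: 0.799
grip_force: 0.0
```

Emit:
move_arm --moves '[{"turn":[0,0,0],"translation":[2,36,0],"hand":0.8},{"turn":[0,0,0],"translation":[2,36,0],"hand":0.8},{"turn":[0,0,0],"translation":[2,36,0],"hand":0.8},{"turn":[0,0,0],"translation":[1,36,0],"hand":0.8},{"turn":[0,0,0],"translation":[1,36,0],"hand":0.8},{"turn":[0,0,0],"translation":[0,30,10],"hand":0.8},{"turn":[0,0,0],"translation":[0,12,0],"hand":0.8},{"turn":[0,0,0],"translation":[0,0,0],"hand":0.8},{"turn":[0,0,0],"translation":[0,0,0],"hand":0.8}]'

```text
time_s: 8.97
eef_pos: [501.7, -209.5, 222.6]
ee_rot: [-0.001, 1.0, -0.001, -0.001]
force: [-0.5, 1.9, 0.2]
grip_width: 0.801
grip_force: 0.0
```

```bash
python3 g.py 504.5 -210.5 136 0
```

```text
pos [ 501.7 -209.5  222.6] yaw -0.0018 tilt [-0.0014  0.0015 -1.    ] w 0.801 gf 0.0 F [-0.5  1.9  0.2] t 8.9667
turnz -0.002 then tool shift [np.float64(2.8), np.float64(1.0), np.float64(86.6)]
```

Emit:
move_arm --moves '[{"turn":[0,0,0],"translation":[3,1,6],"hand":0.8},{"turn":[0,0,0],"translation":[0,0,25],"hand":0.8},{"turn":[0,0,0],"translation":[0,0,30],"hand":0.8},{"turn":[0,0,0],"translation":[0,0,20],"hand":0.8},{"turn":[0,0,0],"translation":[0,0,5],"hand":0.8},{"turn":[0,0,0],"translation":[0,0,0],"hand":0.65},{"turn":[0,0,0],"translation":[0,0,0],"hand":0.4},{"turn":[0,0,0],"translation":[0,0,0],"hand":0.4},{"turn":[0,0,0],"translation":[0,0,0],"hand":0.4},{"turn":[0,0,0],"translation":[0,0,0],"hand":0.4}]'

```text
time_s: 9.8
eef_pos: [505.6, -211.1, 138.7]
ee_rot: [0.0, 1.0, -0.001, 0.001]
force: [1.3, 2.8, 3.9]
grip_width: 0.51
grip_force: 52.2
```

```bash
python3 g.py 467 257 225 -0.118
```

```text
pos [ 505.6 -211.1  138.7] yaw -0.0011 tilt [ 2.3e-03 -9.0e-04 -1.0e+00] w 0.51 gf 52.2 F [1.3 2.8 3.9] t 9.8
turnz 0.117 then tool shift [np.float64(-93.4), np.float64(-460.3), np.float64(-86.3)]
```

Emit:
move_arm --moves '[{"turn":[0,0,0],"translation":[0,0,-10],"hand":0.4},{"turn":[0,0,0],"translation":[0,0,-26],"hand":0.4},{"turn":[0,0,0],"translation":[0,0,-30],"hand":0.4},{"turn":[0,0,0],"translation":[0,0,-22],"hand":0.4},{"turn":[0,0,0.058],"translation":[0,0,0],"hand":0.4},{"turn":[0,0,0.059],"translation":[0,0,0],"hand":0.4},{"turn":[0,0,0],"translation":[-3,-15,0],"hand":0.4},{"turn":[0,0,0],"translation":[-6,-30,0],"hand":0.4},{"turn":[0,0,0],"translation":[-7,-35,0],"hand":0.4},{"turn":[0,0,0],"translation":[-7,-35,0],"hand":0.4}]'

```text
time_s: 10.63
eef_pos: [494.9, -92.6, 225.5]
ee_rot: [-0.0, 0.998, -0.059, -0.0]
force: [1.0, 0.0, -3.7]
grip_width: 0.509
grip_force: 52.3
```

Emit:
move_arm --moves '[{"turn":[0,0,0],"translation":[-7,-35,0],"hand":0.4},{"turn":[0,0,0],"translation":[-7,-35,0],"hand":0.4},{"turn":[0,0,0],"translation":[-7,-35,0],"hand":0.4},{"turn":[0,0,0],"translation":[-7,-35,0],"hand":0.4},{"turn":[0,0,0],"translation":[-7,-35,0],"hand":0.4},{"turn":[0,0,0],"translation":[-7,-35,0],"hand":0.4},{"turn":[0,0,0],"translation":[-7,-35,0],"hand":0.4},{"turn":[0,0,0],"translation":[-7,-30,0],"hand":0.4},{"turn":[0,0,0],"translation":[-5,-20,0],"hand":0.4},{"turn":[0,0,0],"translation":[0,0,0],"hand":0.4}]'

```text
time_s: 11.47
eef_pos: [468.3, 209.5, 225.5]
ee_rot: [-0.0, 0.998, -0.056, -0.0]
force: [-0.4, -0.2, -4.0]
grip_width: 0.507
grip_force: 52.7
```

```bash
python3 g.py 467 257 129 -0.118
```

```text
pos [468.3 209.5 225.5] yaw -0.1131 tilt [-8.e-04  9.e-04 -1.e+00] w 0.507 gf 52.7 F [-0.4 -0.2 -4. ] t 11.4667
turnz 0.005 then tool shift [np.float64(-6.8), np.float64(-47.0), np.float64(96.5)]
```

Emit:
move_arm --moves '[{"turn":[0,0,0.004],"translation":[-3.5,-25,0],"hand":0.4},{"turn":[0,0,0],"translation":[-3,-20,0],"hand":0.4},{"turn":[0,0,0],"translation":[0,0,15],"hand":0.4},{"turn":[0,0,0],"translation":[0,0,10],"hand":0.4},{"turn":[0,0,0],"translation":[0,0,0],"hand":0.4},{"turn":[0,0,0],"translation":[0,0,0],"hand":0.4}]'

```text
time_s: 11.97
eef_pos: [468.5, 250.7, 200.1]
ee_rot: [0.0, 0.998, -0.061, -0.001]
force: [0.1, 0.2, -3.8]
grip_width: 0.505
grip_force: 53.4
```

```bash
python3 g.py 467 257 129 -0.118
```

```text
pos [468.5 250.7 200.1] yaw -0.1226 tilt [-1.6e-03 -6.0e-04 -1.0e+00] w 0.505 gf 53.4 F [ 0.1  0.2 -3.8] t 11.9667
turnz -0.005 then tool shift [np.float64(-2.2), np.float64(-6.0), np.float64(71.1)]
```

Emit:
move_arm --moves '[{"turn":[0,0,-0.004],"translation":[-2,-6,0],"hand":0.4},{"turn":[0,0,0],"translation":[0,0,4],"hand":0.4},{"turn":[0,0,0],"translation":[0,0,15],"hand":0.4},{"turn":[0,0,0],"translation":[0,0,20],"hand":0.4},{"turn":[0,0,0],"translation":[0,0,15],"hand":0.4},{"turn":[0,0,0],"translation":[0,0,10],"hand":0.4},{"turn":[0,0,0],"translation":[0,0,4],"hand":0.4},{"turn":[0,0,0],"translation":[0,0,0],"hand":0.4},{"turn":[0,0,0],"translation":[0,0,0],"hand":0.4}]'

```text
time_s: 12.72
eef_pos: [468.0, 257.7, 133.1]
ee_rot: [-0.0, 0.998, -0.059, 0.001]
force: [0.2, 0.6, -3.5]
grip_width: 0.51
grip_force: 53.5
```

```bash
python3 g.py 467 257 129 -0.118
```

```text
pos [468.  257.7 133.1] yaw -0.1182 tilt [ 1.1e-03  3.0e-04 -1.0e+00] w 0.51 gf 53.5 F [ 0.2  0.6 -3.5] t 12.7167
turnz -0.0 then tool shift [np.float64(-0.9), np.float64(0.8), np.float64(4.1)]
```

Emit:
move_arm --moves '[{"turn":[0,0,0],"translation":[0,0,2],"hand":0.4},{"turn":[0,0,0],"translation":[0,0,1.5],"hand":0.4},{"turn":[0,0,0],"translation":[0,0,0.7],"hand":0.4},{"turn":[0,0,0],"translation":[0,0,0.5],"hand":0.4},{"turn":[0,0,0],"translation":[0,0,0],"hand":0.4}]'

```text
time_s: 13.13
eef_pos: [467.8, 257.7, 128.7]
ee_rot: [-0.0, 0.998, -0.059, 0.001]
force: [-2.8, -0.6, 4.3]
grip_width: 0.509
grip_force: 54.5
```

Emit:
move_arm --moves '[{"turn":[0,0,0],"translation":[0,0,0],"hand":0.55},{"turn":[0,0,0],"translation":[0,0,0],"hand":0.6},{"turn":[0,0,0],"translation":[0,0,0],"hand":0.72},{"turn":[0,0,0],"translation":[0,0,0],"hand":0.72},{"turn":[0,0,0],"translation":[0,0,0],"hand":0.72},{"turn":[0,0,0],"translation":[0,0,-15],"hand":0.72},{"turn":[0,0,0],"translation":[0,0,-30],"hand":0.72},{"turn":[0,0,0],"translation":[0,0,-30],"hand":0.72},{"turn":[0,0,0],"translation":[0,0,-25],"hand":0.72},{"turn":[0,0,0],"translation":[0,0,0],"hand":0.72}]'

```text
time_s: 13.97
eef_pos: [469.2, 258.1, 232.7]
ee_rot: [-0.001, 0.998, -0.059, 0.004]
force: [-0.2, 0.3, 0.5]
grip_width: 0.719
grip_force: 0.0
```

```bash
python3 g.py 500.5 -289.5 225 -0.044; python3 - <<'E'
from m import *
cluster(125,170,(400,560,190,450),30)
cluster(140,185,(380,620,-520,-70),30)
E
```

```text
pos [469.2 258.1 232.7] yaw -0.1181 tilt [ 0.0084  0.0025 -1.    ] w 0.719 gf 0.0 F [-0.2  0.3  0.5] t 13.9667
turnz -0.074 then tool shift [np.float64(55.4), np.float64(545.7), np.float64(7.7)]
scene 441 px 304.0 98.0 c [476. 335.] sz [42. 91.] ang 83.0 z [128. 148. 152.]
scene 520 px 287.0 111.0 c [466. 257.] sz [ 48. 102.] ang 82.7 z [127. 139. 145.]
top 112 px 161.0 212.0 c [501. 248.] sz [25. 35.] ang 1.8 z [132. 141. 146.]
top 132 px 161.0 236.0 c [438. 250.] sz [22. 43.] ang 82.8 z [130. 142. 147.]
top 56 px 125.0 238.0 c [435. 342.] sz [37.  8.] ang 89.4 z [136. 152. 156.]
scene 525 px 154.0 242.0 c [ 500. -290.] sz [21. 95.] ang 88.0 z [142. 154. 158.]
scene 730 px 126.0 275.0 c [ 509. -374.] sz [96. 29.] ang 2.4 z [143. 149. 152.]
top 437 px 399.0 204.0 c [ 509. -373.] sz [95. 30.] ang 2.0 z [144. 150. 154.]
top 339 px 367.0 208.0 c [ 501. -289.] sz [21. 91.] ang 88.2 z [145. 155. 160.]
```

Emit:
move_arm --moves '[{"turn":[0,0,-0.083],"translation":[0,0,0],"hand":0.65},{"turn":[0,0,0],"translation":[3.5,36,0],"hand":0.65},{"turn":[0,0,0],"translation":[3.5,36,0],"hand":0.65},{"turn":[0,0,0],"translation":[3.5,36,0],"hand":0.65},{"turn":[0,0,0],"translation":[3.5,36,0],"hand":0.65},{"turn":[0,0,0],"translation":[3.5,36,0],"hand":0.65},{"turn":[0,0,0],"translation":[3.5,36,0],"hand":0.65},{"turn":[0,0,0],"translation":[3.5,36,0],"hand":0.65},{"turn":[0,0,0],"translation":[3.5,36,0],"hand":0.65},{"turn":[0,0,0],"translation":[3.5,36,0],"hand":0.65}]'

```text
time_s: 14.9
eef_pos: [486.9, -69.0, 226.3]
ee_rot: [-0.0, 1.0, -0.018, -0.001]
force: [0.4, -0.7, 0.2]
grip_width: 0.646
grip_force: 0.0
```

Emit:
move_arm --moves '[{"turn":[0,0,0],"translation":[3.5,36,0],"hand":0.65},{"turn":[0,0,0],"translation":[3.5,36,0],"hand":0.65},{"turn":[0,0,0],"translation":[3.5,36,0],"hand":0.65},{"turn":[0,0,0],"translation":[3.5,36,0],"hand":0.65},{"turn":[0,0,0],"translation":[3.5,36,0],"hand":0.65},{"turn":[0,0,0],"translation":[2,30,5],"hand":0.65},{"turn":[0,0,0],"translation":[0,12,0],"hand":0.65},{"turn":[0,0,0],"translation":[0,0,0],"hand":0.65},{"turn":[0,0,0],"translation":[0,0,0],"hand":0.65}]'

```text
time_s: 15.65
eef_pos: [499.0, -289.2, 221.6]
ee_rot: [-0.001, 1.0, -0.018, -0.001]
force: [-0.1, -0.1, 0.0]
grip_width: 0.654
grip_force: 0.0
```

```bash
python3 g.py 500.5 -289.5 138 -0.037
```

```text
pos [ 499.  -289.2  221.6] yaw -0.0357 tilt [-0.0016  0.0018 -1.    ] w 0.654 gf 0.0 F [-0.1 -0.1  0. ] t 15.65
turnz 0.001 then tool shift [np.float64(1.5), np.float64(0.2), np.float64(83.6)]
```

Emit:
move_arm --moves '[{"turn":[0,0,0],"translation":[1.5,0,6],"hand":0.65},{"turn":[0,0,0],"translation":[0,0,25],"hand":0.65},{"turn":[0,0,0],"translation":[0,0,30],"hand":0.65},{"turn":[0,0,0],"translation":[0,0,18],"hand":0.65},{"turn":[0,0,0],"translation":[0,0,5],"hand":0.65},{"turn":[0,0,0],"translation":[0,0,0],"hand":0.4},{"turn":[0,0,0],"translation":[0,0,0],"hand":0.15},{"turn":[0,0,0],"translation":[0,0,0],"hand":0.15},{"turn":[0,0,0],"translation":[0,0,0],"hand":0.15},{"turn":[0,0,0],"translation":[0,0,0],"hand":0.15}]'

```text
time_s: 16.48
eef_pos: [501.5, -290.1, 140.3]
ee_rot: [0.001, 1.0, -0.018, 0.001]
force: [1.0, 2.5, 6.1]
grip_width: 0.232
grip_force: 49.9
```

```bash
python3 g.py 457 177 225 -0.118
```

```text
pos [ 501.5 -290.1  140.3] yaw -0.0351 tilt [ 0.0025 -0.0016 -1.    ] w 0.232 gf 49.9 F [1.  2.5 6.1] t 16.4833
turnz 0.083 then tool shift [np.float64(-99.2), np.float64(-458.6), np.float64(-84.7)]
```

Emit:
move_arm --moves '[{"turn":[0,0,0],"translation":[0,0,-10],"hand":0.15},{"turn":[0,0,0],"translation":[0,0,-26],"hand":0.15},{"turn":[0,0,0],"translation":[0,0,-30],"hand":0.15},{"turn":[0,0,0],"translation":[0,0,-22],"hand":0.15},{"turn":[0,0,0.083],"translation":[0,0,0],"hand":0.15},{"turn":[0,0,0],"translation":[-3,-15,0],"hand":0.15},{"turn":[0,0,0],"translation":[-6,-30,0],"hand":0.15},{"turn":[0,0,0],"translation":[-8,-36,0],"hand":0.15},{"turn":[0,0,0],"translation":[-8,-36,0],"hand":0.15},{"turn":[0,0,0],"translation":[-8,-36,0],"hand":0.15}]'

```text
time_s: 17.32
eef_pos: [485.5, -132.7, 227.3]
ee_rot: [0.0, 0.998, -0.059, 0.0]
force: [0.7, -0.5, -0.5]
grip_width: 0.224
grip_force: 49.0
```

Emit:
move_arm --moves '[{"turn":[0,0,0],"translation":[-8,-36,0],"hand":0.15},{"turn":[0,0,0],"translation":[-8,-36,0],"hand":0.15},{"turn":[0,0,0],"translation":[-8,-36,0],"hand":0.15},{"turn":[0,0,0],"translation":[-8,-36,0],"hand":0.15},{"turn":[0,0,0],"translation":[-8,-36,0],"hand":0.15},{"turn":[0,0,0],"translation":[-8,-36,0],"hand":0.15},{"turn":[0,0,0],"translation":[-8,-36,0],"hand":0.15},{"turn":[0,0,0],"translation":[-7,-32,0],"hand":0.15},{"turn":[0,0,0],"translation":[-3,-20,0],"hand":0.15},{"turn":[0,0,0],"translation":[0,0,0],"hand":0.15}]'

```text
time_s: 18.15
eef_pos: [455.7, 178.6, 227.4]
ee_rot: [-0.0, 0.998, -0.057, 0.0]
force: [0.5, -0.2, -1.2]
grip_width: 0.227
grip_force: 49.3
```

```bash
python3 g.py 457 177 131 -0.118
```

```text
pos [455.7 178.6 227.4] yaw -0.1144 tilt [ 6.e-04  8.e-04 -1.e+00] w 0.227 gf 49.3 F [ 0.5 -0.2 -1.2] t 18.15
turnz 0.004 then tool shift [np.float64(1.5), np.float64(1.5), np.float64(96.4)]
```

Emit:
move_arm --moves '[{"turn":[0,0,0.003],"translation":[1.5,1.5,0],"hand":0.15},{"turn":[0,0,0],"translation":[0,0,15],"hand":0.15},{"turn":[0,0,0],"translation":[0,0,20],"hand":0.15},{"turn":[0,0,0],"translation":[0,0,20],"hand":0.15},{"turn":[0,0,0],"translation":[0,0,18],"hand":0.15},{"turn":[0,0,0],"translation":[0,0,12],"hand":0.15},{"turn":[0,0,0],"translation":[0,0,6],"hand":0.15},{"turn":[0,0,0],"translation":[0,0,0],"hand":0.15},{"turn":[0,0,0],"translation":[0,0,0],"hand":0.15}]'

```text
time_s: 18.9
eef_pos: [458.2, 173.3, 136.4]
ee_rot: [-0.0, 0.998, -0.061, 0.0]
force: [-0.1, -0.1, -0.6]
grip_width: 0.228
grip_force: 49.4
```

```bash
python3 g.py 457 177 130.3 -0.118
```

```text
pos [458.2 173.3 136.4] yaw -0.1221 tilt [ 7.e-04 -0.e+00 -1.e+00] w 0.228 gf 49.4 F [-0.1 -0.1 -0.6] t 18.9
turnz -0.004 then tool shift [np.float64(-1.6), np.float64(-3.5), np.float64(6.1)]
```

Emit:
move_arm --moves '[{"turn":[0,0,-0.003],"translation":[-1,-3.5,1],"hand":0.15},{"turn":[0,0,0],"translation":[0,0,2],"hand":0.15},{"turn":[0,0,0],"translation":[0,0,1.5],"hand":0.15},{"turn":[0,0,0],"translation":[0,0,1],"hand":0.15},{"turn":[0,0,0],"translation":[0,0,0.7],"hand":0.15},{"turn":[0,0,0],"translation":[0,0,0.5],"hand":0.15},{"turn":[0,0,0],"translation":[0,0,0],"hand":0.15}]'

```text
time_s: 19.48
eef_pos: [457.3, 177.7, 130.3]
ee_rot: [-0.0, 0.998, -0.059, 0.0]
force: [-6.1, -0.3, 12.6]
grip_width: 0.229
grip_force: 51.4
```

Emit:
move_arm --moves '[{"turn":[0,0,0],"translation":[0,0,-0.3],"hand":0.26},{"turn":[0,0,0],"translation":[0,0,0],"hand":0.32},{"turn":[0,0,0],"translation":[0,0,0],"hand":0.5},{"turn":[0,0,0],"translation":[0,0,0],"hand":0.5},{"turn":[0,0,0],"translation":[0,0,0],"hand":0.5},{"turn":[0,0,0],"translation":[0,0,-15],"hand":0.5},{"turn":[0,0,0],"translation":[0,0,-30],"hand":0.5},{"turn":[0,0,0],"translation":[0,0,-30],"hand":0.5},{"turn":[0,0,0],"translation":[0,0,-25],"hand":0.5},{"turn":[0,0,0],"translation":[0,0,0],"hand":0.5}]'

```text
time_s: 20.32
eef_pos: [458.9, 177.8, 234.0]
ee_rot: [-0.001, 0.998, -0.059, 0.004]
force: [-0.2, -0.0, 1.6]
grip_width: 0.497
grip_force: 0.0
```

```bash
python3 g.py 508.5 -373.5 225 0.04; python3 - <<'E'
from m import *
cluster(125,170,(380,560,130,450),30)
cluster(140,185,(380,620,-520,-70),30)
E
```

```text
pos [458.9 177.8 234. ] yaw -0.118 tilt [ 0.0083  0.0011 -1.    ] w 0.497 gf 0.0 F [-0.2 -0.   1.6] t 20.3167
turnz -0.158 then tool shift [np.float64(27.6), np.float64(552.8), np.float64(9.0)]
scene 441 px 304.0 98.0 c [477. 335.] sz [40. 90.] ang 82.2 z [128. 148. 152.]
scene 521 px 287.0 111.0 c [467. 258.] sz [ 49. 101.] ang 81.3 z [127. 139. 144.]
scene 340 px 268.0 124.0 c [457. 176.] sz [23. 94.] ang 83.2 z [127. 142. 147.]
top 43 px 158.0 243.0 c [420. 260.] sz [36.  8.] ang 89.4 z [135. 144. 148.]
scene 723 px 126.0 275.0 c [ 508. -374.] sz [96. 29.] ang 2.2 z [143. 149. 152.]
top 433 px 399.0 204.0 c [ 509. -373.] sz [95. 31.] ang 1.9 z [144. 150. 154.]
```

Emit:
move_arm --moves '[{"turn":[0,0,-0.078],"translation":[0,0,0],"hand":0.7},{"turn":[0,0,-0.078],"translation":[0,0,0],"hand":0.7},{"turn":[0,0,0],"translation":[1.5,36,0],"hand":0.7},{"turn":[0,0,0],"translation":[2,36,0],"hand":0.7},{"turn":[0,0,0],"translation":[2,36,0],"hand":0.7},{"turn":[0,0,0],"translation":[2,36,0],"hand":0.7},{"turn":[0,0,0],"translation":[2,36,0],"hand":0.7},{"turn":[0,0,0],"translation":[2,36,0],"hand":0.7},{"turn":[0,0,0],"translation":[2,36,0],"hand":0.7},{"turn":[0,0,0],"translation":[2,36,0],"hand":0.7}]'

```text
time_s: 21.25
eef_pos: [482.9, -111.4, 227.8]
ee_rot: [-0.001, 1.0, 0.019, -0.001]
force: [0.7, 0.8, 1.2]
grip_width: 0.7
grip_force: 0.0
```

Emit:
move_arm --moves '[{"turn":[0,0,0],"translation":[2,36,0],"hand":0.7},{"turn":[0,0,0],"translation":[2,36,0],"hand":0.7},{"turn":[0,0,0],"translation":[2,36,0],"hand":0.7},{"turn":[0,0,0],"translation":[2,36,0],"hand":0.7},{"turn":[0,0,0],"translation":[2,36,0],"hand":0.7},{"turn":[0,0,0],"translation":[2,36,0],"hand":0.7},{"turn":[0,0,0],"translation":[0,30,8],"hand":0.7},{"turn":[0,0,0],"translation":[0,15,0],"hand":0.7},{"turn":[0,0,0],"translation":[0,0,0],"hand":0.7},{"turn":[0,0,0],"translation":[0,0,0],"hand":0.7}]'

```text
time_s: 22.08
eef_pos: [504.9, -370.1, 219.4]
ee_rot: [-0.001, 1.0, 0.018, -0.001]
force: [-0.7, 0.6, 0.2]
grip_width: 0.699
grip_force: 0.0
```

```bash
python3 g.py 508.5 -373.5 132 0.038
```

```text
pos [ 504.9 -370.1  219.4] yaw 0.0368 tilt [-0.002   0.0024 -1.    ] w 0.699 gf 0.0 F [-0.7  0.6  0.2] t 22.0833
turnz -0.001 then tool shift [np.float64(3.4), np.float64(3.5), np.float64(87.4)]
```

Emit:
move_arm --moves '[{"turn":[0,0,0],"translation":[3.5,3.5,6],"hand":0.7},{"turn":[0,0,0],"translation":[0,0,25],"hand":0.7},{"turn":[0,0,0],"translation":[0,0,30],"hand":0.7},{"turn":[0,0,0],"translation":[0,0,20],"hand":0.7},{"turn":[0,0,0],"translation":[0,0,5],"hand":0.7},{"turn":[0,0,0],"translation":[0,0,0],"hand":0.5},{"turn":[0,0,0],"translation":[0,0,0],"hand":0.22},{"turn":[0,0,0],"translation":[0,0,0],"hand":0.22},{"turn":[0,0,0],"translation":[0,0,0],"hand":0.22},{"turn":[0,0,0],"translation":[0,0,0],"hand":0.22}]'

```text
time_s: 22.92
eef_pos: [509.7, -373.9, 137.1]
ee_rot: [0.001, 1.0, 0.019, 0.001]
force: [0.8, -0.1, 6.2]
grip_width: 0.325
grip_force: 51.1
```

```bash
python3 g.py 448 98 222 -0.118
```

```text
pos [ 509.7 -373.9  137.1] yaw 0.0379 tilt [ 0.0024 -0.0022 -1.    ] w 0.325 gf 51.1 F [ 0.8 -0.1  6.2] t 22.9167
turnz 0.156 then tool shift [np.float64(-116.8), np.float64(-461.3), np.float64(-84.9)]
```

Emit:
move_arm --moves '[{"turn":[0,0,0],"translation":[0,0,-10],"hand":0.22},{"turn":[0,0,0],"translation":[0,0,-26],"hand":0.22},{"turn":[0,0,0],"translation":[0,0,-30],"hand":0.22},{"turn":[0,0,0],"translation":[0,0,-22],"hand":0.22},{"turn":[0,0,0.078],"translation":[0,0,0],"hand":0.22},{"turn":[0,0,0.078],"translation":[0,0,0],"hand":0.22},{"turn":[0,0,0],"translation":[-4,-15,0],"hand":0.22},{"turn":[0,0,0],"translation":[-7,-30,0],"hand":0.22},{"turn":[0,0,0],"translation":[-9,-36,0],"hand":0.22},{"turn":[0,0,0],"translation":[-9,-36,0],"hand":0.22}]'

```text
time_s: 23.75
eef_pos: [493.3, -252.6, 223.4]
ee_rot: [-0.0, 0.998, -0.06, -0.0]
force: [1.2, 0.5, -2.5]
grip_width: 0.322
grip_force: 50.0
```

Emit:
move_arm --moves '[{"turn":[0,0,0],"translation":[-9,-36,0],"hand":0.22},{"turn":[0,0,0],"translation":[-9,-36,0],"hand":0.22},{"turn":[0,0,0],"translation":[-9,-36,0],"hand":0.22},{"turn":[0,0,0],"translation":[-9,-36,0],"hand":0.22},{"turn":[0,0,0],"translation":[-9,-36,0],"hand":0.22},{"turn":[0,0,0],"translation":[-9,-36,0],"hand":0.22},{"turn":[0,0,0],"translation":[-9,-36,0],"hand":0.22},{"turn":[0,0,0],"translation":[-9,-36,0],"hand":0.22},{"turn":[0,0,0],"translation":[-9,-30,0],"hand":0.22},{"turn":[0,0,0],"translation":[-4,-20,0],"hand":0.22}]'

```text
time_s: 24.58
eef_pos: [448.3, 94.4, 223.9]
ee_rot: [-0.0, 0.998, -0.058, -0.0]
force: [0.7, 0.5, -2.3]
grip_width: 0.319
grip_force: 50.1
```

Emit:
move_arm --moves '[{"turn":[0,0,0],"translation":[0,0,0],"hand":0.22},{"turn":[0,0,0],"translation":[0,0,0],"hand":0.22}]'

```text
time_s: 24.75
eef_pos: [449.2, 92.5, 223.7]
ee_rot: [0.0, 0.998, -0.058, 0.0]
force: [-0.4, 0.1, -1.9]
grip_width: 0.317
grip_force: 50.3
```

```bash
python3 g.py 448 98 127 -0.118
```

```text
pos [449.2  92.5 223.7] yaw -0.1161 tilt [ 2.e-04 -2.e-04 -1.e+00] w 0.317 gf 50.3 F [-0.4  0.1 -1.9] t 24.75
turnz 0.002 then tool shift [np.float64(-1.8), np.float64(-5.3), np.float64(96.7)]
```

Emit:
move_arm --moves '[{"turn":[0,0,0],"translation":[-1.5,-5,0],"hand":0.22},{"turn":[0,0,0],"translation":[0,0,15],"hand":0.22},{"turn":[0,0,0],"translation":[0,0,20],"hand":0.22},{"turn":[0,0,0],"translation":[0,0,20],"hand":0.22},{"turn":[0,0,0],"translation":[0,0,18],"hand":0.22},{"turn":[0,0,0],"translation":[0,0,12],"hand":0.22},{"turn":[0,0,0],"translation":[0,0,6],"hand":0.22},{"turn":[0,0,0],"translation":[0,0,0],"hand":0.22},{"turn":[0,0,0],"translation":[0,0,0],"hand":0.22}]'

```text
time_s: 25.5
eef_pos: [448.9, 96.6, 132.8]
ee_rot: [0.0, 0.998, -0.059, 0.0]
force: [-0.3, -0.3, -1.9]
grip_width: 0.321
grip_force: 50.3
```

```bash
python3 g.py 448 98 127 -0.118
```

```text
pos [448.9  96.6 132.8] yaw -0.119 tilt [ 5.e-04 -0.e+00 -1.e+00] w 0.321 gf 50.3 F [-0.3 -0.3 -1.9] t 25.5
turnz -0.001 then tool shift [np.float64(-1.1), np.float64(-1.3), np.float64(5.8)]
```

Emit:
move_arm --moves '[{"turn":[0,0,0],"translation":[-0.5,-1,1],"hand":0.22},{"turn":[0,0,0],"translation":[0,0,2],"hand":0.22},{"turn":[0,0,0],"translation":[0,0,1.5],"hand":0.22},{"turn":[0,0,0],"translation":[0,0,0.7],"hand":0.22},{"turn":[0,0,0],"translation":[0,0,0.5],"hand":0.22},{"turn":[0,0,0],"translation":[0,0,0.3],"hand":0.22},{"turn":[0,0,0],"translation":[0,0,0],"hand":0.22}]'

```text
time_s: 26.08
eef_pos: [448.3, 98.1, 127.2]
ee_rot: [0.0, 0.998, -0.059, 0.0]
force: [-3.7, -0.6, 7.9]
grip_width: 0.322
grip_force: 51.8
```

Emit:
move_arm --moves '[{"turn":[0,0,0],"translation":[0,0,0],"hand":0.36},{"turn":[0,0,0],"translation":[0,0,0],"hand":0.42},{"turn":[0,0,0],"translation":[0,0,0],"hand":0.58},{"turn":[0,0,0],"translation":[0,0,0],"hand":0.58},{"turn":[0,0,0],"translation":[0,0,0],"hand":0.58},{"turn":[0,0,0],"translation":[0,0,-15],"hand":0.58},{"turn":[0,0,0],"translation":[0,0,-30],"hand":0.58},{"turn":[0,0,0],"translation":[0,0,-30],"hand":0.58},{"turn":[0,0,0],"translation":[0,0,-25],"hand":0.58},{"turn":[0,0,0],"translation":[0,0,0],"hand":0.58}]'

```text
time_s: 26.92
eef_pos: [449.9, 98.0, 230.8]
ee_rot: [-0.0, 0.998, -0.059, 0.004]
force: [0.3, 0.3, 0.6]
grip_width: 0.581
grip_force: 0.0
```

Emit:
move_arm --moves '[{"turn":[0,0,0],"translation":[0,30,0],"hand":0.6},{"turn":[0,0,0],"translation":[0,36,0],"hand":0.6},{"turn":[0,0,0],"translation":[0,36,0],"hand":0.6},{"turn":[0,0,0],"translation":[0,36,0],"hand":0.6},{"turn":[0,0,0],"translation":[0,36,0],"hand":0.6},{"turn":[0,0,0],"translation":[0,36,0],"hand":0.6},{"turn":[0,0,0],"translation":[0,25,0],"hand":0.6},{"turn":[0,0,0],"translation":[0,0,0],"hand":0.6},{"turn":[0,0,0],"translation":[0,0,0],"hand":0.6}]'

```text
time_s: 27.67
eef_pos: [420.1, -136.1, 225.7]
ee_rot: [-0.0, 0.998, -0.06, -0.0]
force: [-0.3, 0.3, 0.5]
grip_width: 0.596
grip_force: 0.0
```

```bash
python3 - <<'E'
from m import *
cluster(125,170,(380,560,50,450),30)
cv2.imwrite('pics/end.png',cv2.resize(s['image'][60:210,190:390],None,fx=3,fy=3,interpolation=2))
E
```

```text
scene 441 px 304.0 98.0 c [476. 336.] sz [41. 90.] ang 83.2 z [128. 148. 152.]
scene 524 px 287.0 111.0 c [468. 258.] sz [ 51. 102.] ang 82.8 z [127. 139. 144.]
scene 339 px 268.0 124.0 c [457. 176.] sz [24. 95.] ang 83.1 z [127. 142. 147.]
scene 373 px 248.0 139.0 c [449.  97.] sz [31. 95.] ang 83.4 z [128. 138. 142.]
top 589 px 127.0 223.0 c [476. 337.] sz [38. 88.] ang 82.8 z [131. 152. 156.]
top 696 px 157.0 226.0 c [467. 258.] sz [45. 99.] ang 83.4 z [136. 142. 148.]
top 325 px 187.0 229.0 c [457. 178.] sz [21. 92.] ang 83.4 z [132. 146. 150.]
top 393 px 218.0 231.0 c [449.  98.] sz [28. 93.] ang 83.2 z [136. 141. 144.]
```

View pics/end.png

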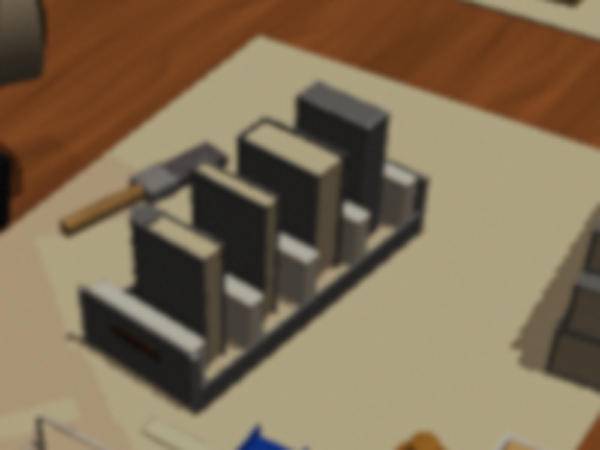

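The final picture shows all four cases upright and square between the dividers. Left to right they are slip (340,150), thick (290,190), slim (235,225) and round (180,270). Both cameras put each one within 2 mm of its bay centre, so I'm handing in.

```bash
python3 -c "
from rig import *
print(finish_job())"
```

```text
the job is handed in; nothing more can be done
None
```

All four cases (left to right: slip, thick, slim, round) stand upright and square in their matching tray bays, and the job is handed in at about 28 s; the hand-in returned no verdict.

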